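# Film check of a sample cup: hold the dust shutter open at the mark

## Robot

A 6-joint arm with a two-finger parallel gripper is mounted at the origin on a cart in front of the work surface, level with it; the furniture and walls round the work are solid. World frame = base frame: x ahead of the robot, y to its left, z up, the work surface at z = 0. Lengths are in m, angles in degrees, forces in N, time in s.
With the tool pointing down it reaches from about 0.35 to 0.875 m from the base axis. Payload 4.2 kg.
Tool frame: the origin (TCP) lies on the front face of the gripper's body, between the roots of the fingers; the fingertips stand 70 mm ahead of it and the grasp point (between the pads) lies 51 mm ahead of it; z points along the fingers, y is the line along which they close (so a half turn about z gives the same grasp; the last joint's range is limited). The gripper opens to 87 mm and grips with 3 to 60 N. Pads are 19 mm wide; open, the fingers measure 117 mm over their backs; the gripper's body (75 mm by 190 mm) begins 51 mm behind the grasp point.
Start: joints at [78.014, 22.042, 0.453, 0, -68.411, -14.817], TCP at [0.282, 0.558, 0.292] pointing down, gripper open.
Joint ranges: [-179.83, 179.83], [-69.29, 118.12], [-61.27, 80.66], [-181.25, 117.63], [-171.15, -9.14], [-177.46, 177.46]. Speed limits (degrees/s): [159.86, 159.86, 180, 180, 180, 180].

## Interface

Orientations are given as a 3x3 rotation matrix whose columns are the frame's x, y, z axes.
In Python, from station import r gives the robot as it stands.
- The arm moves only by the shell command python3 -m pendant 'ROWS' [OPENING]. ROWS is JSON, a list of rows, each a list of 2 entries, a list of its own where there are three numbers: the shift along the tool's x, y, z in mm, then the turn, a rotation vector about the tool's x, y, z in rad. A call has 1 to 10 rows; each row is the pose to reach, as a shift and turn from the pose commanded when the call began, along the tool's axes at that moment; what a row does not reach only later rows make up. A row lasts 1/10 s, in which the tool goes at most 50 mm and 8.59 degrees, less where a joint would pass 70% of its speed; a pose out of reach is approached as far as the arm can. A call with a gripper value outside its range is refused whole. OPENING is the opening, from 0 (shut) to 1 (fully open), set as the call begins (- or left out, the last holds). The fingers move at their own pace and stop on an object; the grip force is fixed at half the most. Time passes only in rows, so rows that repeat a pose let the fingers close. It gives the time, the measured TCP pose, the force, the opening and the grip force at its end, in the units of the state.
- r.sense(): the state, without advancing time (a new reading comes with each control period).
- r.capture(name): name is "side" or "top"; returns a dict with "frame" (384x512x3 uint8, red, green, blue), "vertical_fov" (degrees; the focal length in pixels is half the picture's height over the tangent of half this angle, whatever the lens; pixels are square), "cx", "cy" (the principal point, pixels), "distortion" ([k1, k2, p1, p2, k3] as OpenCV has them; the pictures are not rectified), "rvec" (rotation vector, rad) and "tvec" (3), from world to camera coordinates, as OpenCV has them. Camera axes: x right, y down, z forward; pixel columns grow to the right and rows downward; lengths in m; the calibration is good to about 2 mm. A picture is of the moment at which its call begins. There is no depth.
- r.finish_job(): hands the job in; it is judged then, once.
The state is a dict: "time_s": time; "joints": joint angles; "joint_velocities": joint speeds; "effort": joint torques, N m; "tcp_pos": TCP position; "ee_rot": TCP orientation; "wrist_force": force on the tool from outside, world axes, zero at the start; "moment": the same for the moment, N m; "gripper_width": opening from 0.0 (shut) to 1.0 (fully open); "gripper_force": force on a finger pad.
Only numpy, scipy, OpenCV 4.12 (cv2) and the standard library are available. Lean on these libraries where they do the work, as an engineer would, in place of code of your own. Each camera call takes 0.05 s, during which the arm holds its last target. There are 200 camera calls.

## Task

Take the capped sample cup (the only one with a closed lid) out of the divided tray, set it upright and fully home in the round seat of the inspection stand and let go of it, keeping the dust shutter shut until then. Then pull the stand's spring-return shutter out by its bar until the yellow pointer stands in the red band of the rule, and finish while still holding it steady there so that the camera below can look at the cup's film. Leave the other cups and everything else on the worktop where they are.

Things in the scene. Friction and masses are not known exactly. Their poses are not given: they have to be found in the camera images.
- cup_capped: white sample cup with a flat white lid, 27 mm high, 24 g, loose, in one of the tray's three compartments (which one varies). Origin: centre of its underside, z along its axis. From the bottom: spigot 35 mm wide, 4 mm high; knurled ring 41 mm wide up to 13 mm; plain neck 36 mm wide from 13 to 24 mm; lid. Grip it across the neck, 14 to 24 mm above its underside.
- cup_open_a: open white sample cup without a lid, 41 mm in diameter, 24 mm high, loose, in another compartment; leave it. Origin at the centre of its underside.
- cup_open_b: second open white sample cup, same size, in the remaining compartment; leave it. Origin at the centre of its underside.
- tray: fixed shallow grey tray, 84 mm along its x, 190 mm along its y, 12 mm high, floor 2.5 mm thick, divided along y into three compartments about 60 mm long. Origin at the centre of its underside. The cups stand at its middle and about 62 mm to either side along y.
- stand: fixed grey inspection stand with an aluminium top; housing 96 mm along its x, 130 mm along its y, 62 mm high. Origin at the centre of its underside; its x points away from the robot, z up. The round seat is in its top; the shutter's bar sticks out of its -y side (the robot's right) and is pulled along -y of the stand.
- nest (a point): centre of the floor of the stand's round seat (58 mm above the worktop). The seat is 4 mm deep: 38.5 mm wide in its lower half, flared to 41 mm at the top; the cup's spigot goes into it and the cup's underside rests on this floor, round a window 18 mm wide.
- shutter (a joint): travel of the dust shutter in m: 0 shut, growing as the bar is pulled out along -y of the stand, stop at 0.055. A spring pulls it shut with about 4 N when shut, rising to about 8 N at the red band. The pointer stands at the middle of the red band at 0.038; the band is 8 mm wide.
- pull_bar (a point): middle of the shutter's black round pull bar, 13 mm in diameter and 84 mm long along x of the stand, 52 mm above the worktop, axes parallel to the stand's. Two rods of 7 mm, 31 mm to either side of this point, carry it; grip it between them from above. When shut, this point lies 50 mm outside the housing's side, so a finger goes between bar and housing.
- pointer (a point): tip of the yellow pointer at the bar's end on the robot's side; it moves with the bar along the rule.
- band (a point): centre of the red band, 8 mm wide along y of the stand, painted across the rule beside the bar; the rule is fixed to the stand, 38 mm above the worktop.
- timer: small white bench timer, 60x70x20 mm, loose bystander at the left; origin at the centre of its underside. Behind it a tall analyser (0.37 m high) fills the worktop beyond x = 0.51 and y = 0.11: bring the arm round in front of it.
- vial: clear vial with a black cap, 24 mm in diameter and 50 mm high, loose bystander at the left; origin at the centre of its underside.
- marker_red: white marker pen with a red cap, 136 mm long, loose bystander at the left; origin under its middle.

How it is judged (in metres and radians):
On the way:
1. the capped cup stands upright and fully home in the seat, let go, with the shutter still shut (horizontal distance between cup_capped and nest below 0.003 m and z of cup_capped in the frame of nest below 0.0015 m and angle between cup_capped's own z axis and vertical below 0.05 rad and contact force between the fingers and cup_capped below 0.05 N and value of joint shutter below 0.005 m), for 0.2 s.
At the end, for the whole second after the job is handed in: the gripper holds the bar still with the pointer in the red band (shutter travel 38 mm, 4 mm either way), and the capped cup stands upright in the seat, within 3 mm of its centre and down on its floor, untouched (value of joint shutter between 0.034 and 0.042 m and velocity of joint shutter between -0.005 and 0.005 m/s and contact force between the fingers and shutter above 1 N and horizontal distance between cup_capped and nest below 0.003 m and z of cup_capped in the frame of nest below 0.0015 m and angle between cup_capped's own z axis and vertical below 0.05 rad and contact force between each of the arm, the fingers and cup_capped below 0.05 N); the arm keeps its last pose, push and grip.
It fails at once if the shutter is opened more than 8 mm while the capped cup is not in the seat (value of joint shutter above 0.008 m and (horizontal distance between cup_capped and nest above 0.006 m or z of cup_capped in the frame of nest above 0.004 m)).
It fails at once if an open cup is shifted by more than 20 mm (distance of any of cup_open_a, cup_open_b from where it was at the start of the episode above 0.02 m).
It fails at once if another thing on the worktop is shifted by more than 20 mm (distance of any of timer, vial, marker_red from where it was at the start of the episode above 0.02 m).
It also fails if it takes over 61 s, if anything falls off the work surface, if the arm or the gripper's body presses on something with over 40 N, if the wrist force passes 120 N, or if a joint passes its speed limit or range.

## Working session

There is one attempt and no reset: what is moved stays moved. The work goes in short steps, Python scripts to look and compute and a shell command to move; the robot and the scene stay as the last step left them, time stands still between calls to the robot, and variables do not carry over. Pictures are saved under pics/ and viewed, at most 10 in all, crops included, and the job is handed in when it is done.

```bash
mkdir -p pics; ls
cat > h.py <<'E'
import numpy as np, cv2
from station import r
def cap(n,fn=None):
    c=r.capture(n); f=c["frame"]
    if fn: cv2.imwrite("pics/"+fn,cv2.cvtColor(f,cv2.COLOR_RGB2BGR))
    F=f.shape[0]/2/np.tan(np.radians(c["vertical_fov"])/2)
    c["K"]=np.array([[F,0,c["cx"]],[0,F,c["cy"]],[0,0,1.]]);c["d"]=np.array(c["distortion"],float)
    c["rv"]=np.array(c["rvec"],float);c["t"]=np.array(c["tvec"],float)
    c["R"]=cv2.Rodrigues(c["rv"])[0]
    return c
def ray(c,uv):
    p=cv2.undistortPoints(np.array(uv,float).reshape(-1,1,2),c["K"],c["d"]).reshape(-1,2)
    d=np.c_[p,np.ones(len(p))]@c["R"]
    return -c["R"].T@c["t"],d
def plane(c,uv,z):
    o,d=ray(c,uv); return o+d*((z-o[2])/d[:,2])[:,None]
def proj(c,P):
    return cv2.projectPoints(np.array(P,float).reshape(-1,1,3),c["rv"],c["t"],c["K"],c["d"])[0].reshape(-1,2)
E
python3 - <<'E'
from h import *
np.set_printoptions(precision=4,suppress=True)
for n in("side","top"):
    c=cap(n,n+"0.png"); print(n,-c["R"].T@c["t"],c["R"][2],c["K"][0,0])
s=r.sense(); print(s)
E
```

```text
pics
side [ 0.3968 -0.9789  0.9402] [ 0.0149  0.7479 -0.6637] 447.45152810484797
top [0.3258 0.0095 1.1732] [ 0.0838 -0.0197 -0.9963] 401.4387953906488
{'time_s': 0.1, 'joints': array([ 78.0139,  22.0846,   0.3899,  -0.0226, -68.4124, -14.8157]), 'joint_velocities': array([ 0.0818, -0.0456,  0.1569,  0.1443,  0.0633, -0.0047]), 'effort': array([ -0.0001, -39.1687,  18.7936,   4.2319,   0.0134,  -0.0001]), 'tcp_pos': array([0.2816, 0.5575, 0.2913]), 'ee_rot': array([[ 0.8925, -0.451 , -0.0007],
       [-0.451 , -0.8925, -0.0018],
       [ 0.0001,  0.0019, -1.    ]]), 'wrist_force': array([-0.5108, -0.2732,  0.3354]), 'moment': array([-0.0029,  0.0386, -0.0071]), 'gripper_force': 0.0, 'gripper_width': 0.9992520087660585}
```

View pics/side0.png

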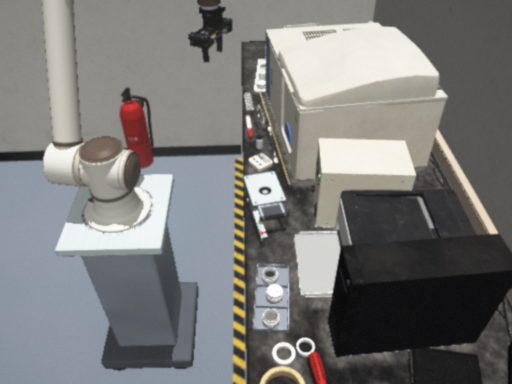

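View pics/top0.png

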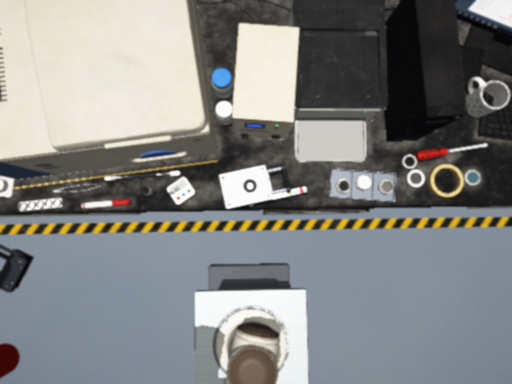

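The capped cup is the middle one in the tray, at top (364,182) and side (274,293). The stand's seat is at top (250,186) and side (265,189), and its bar is to the right. I'll zoom in next.

Run:
```python
import cv2,numpy as np
t=cv2.imread("pics/top0.png");s=cv2.imread("pics/side0.png")
a=cv2.resize(t[155:215,210:410],None,fx=4,fy=4,interpolation=cv2.INTER_CUBIC)
b=cv2.resize(s[165:245,235:300],None,fx=4,fy=4,interpolation=cv2.INTER_CUBIC)
c=cv2.resize(s[255:335,245:300],None,fx=4,fy=4,interpolation=cv2.INTER_CUBIC)
im=np.zeros((565,800,3),np.uint8);im[:240]=a;im[241:561,:260]=b;im[241:561,300:520]=c
cv2.imwrite("pics/z0.png",im)
```

```text
(no output)
```

View pics/z0.png

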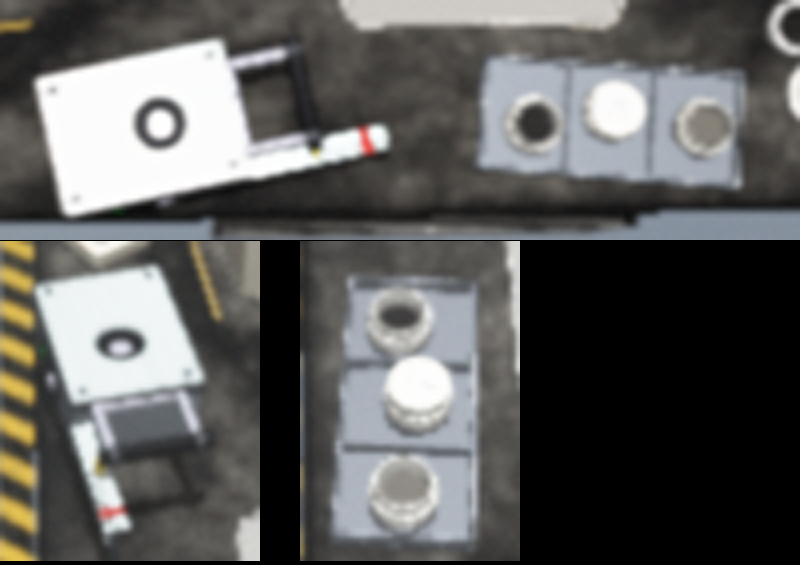

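The crop shows the lid at about (364,182), the seat as a dark ring with a white window, the bar to the right of the stand with the pointer at about (289,193), and the red band at about (302,190). The stand is yawed by roughly 11°.

```bash
cat > m.py <<'E'
from h import *
np.set_printoptions(precision=4,suppress=True)
def biggest(m,near):
    n,l,st,ce=cv2.connectedComponentsWithStats(m.astype(np.uint8))
    k=l[near[1],near[0]]
    if k==0: 
        d=np.hypot(*(ce[1:]-near).T); k=1+d.argmin()
    return (l==k).astype(np.uint8),ce[k],st[k]
if __name__=="__main__":
  for n,lid,seat,w in(("top",(364,182),(250,186),(205,150,330,220)),("side",(274,291),(265,189),(230,160,300,240))):
    c=cap(n); f=c["frame"].astype(int); mn=f.min(2); mx=f.max(2)
    x0,y0,x1,y1=w
    roi=np.zeros(mn.shape,bool);roi[y0:y1,x0:x1]=1
    for th in (190,215):
        m,ce,st=biggest((mn>th),lid)
        print(n,"lid",th,ce,st[2:],plane(c,ce,.0295))
    m,ce,st=biggest((mn>170)&roi,(lid[0],lid[1]) if 0 else ((235,190) if n=="top" else (255,195)))
    cs,_=cv2.findContours(m,cv2.RETR_CCOMP,cv2.CHAIN_APPROX_NONE); cs=sorted(cs,key=cv2.contourArea)
    o=cs[-1][:,0]; P=plane(c,o,.062)
    rc=cv2.minAreaRect((P[:,:2]*1000).astype(np.float32)); print("plate",rc,len(o))
    h=[q for q in cs[:-1] if len(q)>8 and np.hypot(*(q[:,0].mean(0)-seat))<6]
    for q in h:
        Q=plane(c,q[:,0],.062)[:,:2]; e=cv2.fitEllipse((Q*1000).astype(np.float32)); print("hole",e, "z58:",plane(c,cv2.fitEllipse(q)[0],.06))
    red=(f[...,0]>150)&(f[...,1]<110)&(f[...,2]<110)
    near=(302,190) if n=="top" else (262,231)
    yy,xx=np.nonzero(red&roi); print("red px",len(xx),xx.mean(),yy.mean(),plane(c,(xx.mean(),yy.mean()),.038))
    ye=(f[...,0]-f[...,2]>50)&(f[...,1]-f[...,2]>30)&roi
    if n=="side": ye[:,:255]=0
    else: ye[:180]=0;ye[:,:270]=0
    yy,xx=np.nonzero(ye); 
    if len(xx): print("yel",len(xx),xx.mean(),yy.mean(),plane(c,(xx.mean(),yy.mean()),.042))
E
python3 m.py
```

```text
top lid 190 [363.8187 181.4971] [ 15  14 171] [[ 0.4545 -0.3324  0.0295]]
top lid 215 [363.9448 181.531 ] [ 13  14 145] [[ 0.4544 -0.3328  0.0295]]
plate ((449.70135498046875, -30.123085021972656), (101.13892364501953, 212.6228790283203), 10.620121955871582) 235
hole ((445.2916564941406, -2.8735265731811523), (37.74391555786133, 39.157588958740234), 103.5165786743164) z58: [[ 0.4455 -0.0029  0.06  ]]
red px 5 301.2 190.2 [[ 0.4314 -0.1499  0.038 ]]
yel 11 313.8181818181818 214.27272727272728 [[ 0.3622 -0.1832  0.042 ]]
side lid 190 [274.6318 290.8507] [ 18  17 201] [[ 0.4545 -0.3354  0.0295]]
side lid 215 [274.488  290.0602] [ 17  13 166] [[ 0.4543 -0.3331  0.0295]]
plate ((451.383056640625, -42.37242126464844), (100.831298828125, 239.95489501953125), 8.981217384338379) 192
hole ((445.33148193359375, -3.9150025844573975), (39.44628143310547, 40.48550033569336), 88.9999771118164) z58: [[ 0.4454 -0.0019  0.06  ]]
red px 1 265.0 232.0 [[ 0.4396 -0.1479  0.038 ]]
yel 33 283.24242424242425 177.63636363636363 [[0.5064 0.0739 0.042 ]]
```

The two views agree to about 2 mm: cup at (0.4545, -0.333), seat at (0.4455, -0.0025). Next I need the stand yaw, the bar position, and the relative moves.

```bash
cat > go.py <<'E'
from h import *
from scipy.spatial.transform import Rotation as Ro
def go(p,yaw):
    s=r.sense(); R=np.array(s["ee_rot"]); a=np.radians(yaw)
    T=np.array([[np.cos(a),np.sin(a),0],[np.sin(a),-np.cos(a),0],[0,0,-1]])
    sh=R.T@(np.array(p)-s["tcp_pos"])*1000; rv=Ro.from_matrix(R.T@T).as_rotvec()
    print("from",np.round(s["tcp_pos"],4),"shift mm",np.round(sh,1),"turn",np.round(rv,3),"F",np.round(s["wrist_force"],1),"w",round(s["gripper_width"],3),"t",s["time_s"])
E
python3 - <<'E'
from go import *
np.set_printoptions(precision=4,suppress=True)
c=cap("top")
k=[(219,174.5),(265,165),(272,198.7),(226,209)]
P=plane(c,k,.062);print(P,P.mean(0),np.diff(P,axis=0))
print("bar ends",plane(c,[(283.5,166),(288.5,190)],.058))
print("ptr,band",plane(c,[(289,193),(301.7,190.2)],.038))
c=cap("side");P=plane(c,[(244,237.5-.0),(0,0)],.062) if 0 else plane(c,[(235+36/4,165+50/4),(235+158/4,165+25/4),(235+205/4,165+141/4),(235+75/4,165+164/4)],.062);print(P,P.mean(0))
go([.38,.09,.29],-90)
E
```

```text
[[ 0.4766  0.0817  0.062 ]
 [ 0.5015 -0.047   0.062 ]
 [ 0.4067 -0.0646  0.062 ]
 [ 0.3802  0.0633  0.062 ]] [0.4412 0.0083 0.062 ] [[ 0.0249 -0.1287  0.    ]
 [-0.0948 -0.0176  0.    ]
 [-0.0265  0.128   0.    ]]
bar ends [[ 0.4985 -0.0992  0.058 ]
 [ 0.4306 -0.1116  0.058 ]]
ptr,band [[ 0.4239 -0.115   0.038 ]
 [ 0.4313 -0.1514  0.038 ]]
[[ 0.3852  0.0561  0.062 ]
 [ 0.4794  0.0819  0.062 ]
 [ 0.5049 -0.0495  0.062 ]
 [ 0.4113 -0.0694  0.062 ]] [0.4452 0.0048 0.062 ]
from [0.2818 0.5577 0.2919] shift mm [298.6 373.1   2.2] turn [ 0.001 -0.     1.103] F [-0.5  0.2  0.7] w 1.0 t 0.3
```

```bash
python3 -m pendant '[[[300,373,0],[0,0,1.1]],[[300,373,0],[0,0,1.1]],[[300,373,0],[0,0,1.1]],[[300,373,0],[0,0,1.1]],[[300,373,0],[0,0,1.1]],[[300,373,0],[0,0,1.1]],[[300,373,0],[0,0,1.1]],[[300,373,0],[0,0,1.1]],[[300,373,0],[0,0,1.1]],[[300,373,0],[0,0,1.1]]]'
python3 -c "
from go import *
go([.38,.09,.29],-90);go([.4545,-.333,.18],-90)"
```

```text
time_s: 1.3
tcp_pos: [0.3809, 0.0868, 0.2925]
ee_rot: [[0.001, -1.0, 0.0], [-1.0, -0.001, 0.0], [-0.0, -0.0, -1.0]]
wrist_force: [0.0, 0.8, 0.0]
gripper_width: 0.998
gripper_force: 0.0
from [0.3809 0.0868 0.2925] shift mm [-3.2  0.9  2.5] turn [-0.     0.     0.001] F [0.  0.8 0. ] w 0.998 t 1.3
from [0.3809 0.0868 0.2925] shift mm [419.9 -73.1 112.4] turn [-0.     0.     0.001] F [0.  0.8 0. ] w 0.998 t 1.3
```

```bash
python3 -m pendant '[[[420,-73,112],[0,0,0]],[[420,-73,112],[0,0,0]],[[420,-73,112],[0,0,0]],[[420,-73,112],[0,0,0]],[[420,-73,112],[0,0,0]],[[420,-73,112],[0,0,0]],[[420,-73,112],[0,0,0]],[[420,-73,112],[0,0,0]],[[420,-73,112],[0,0,0]],[[420,-73,112],[0,0,0]]]' >/dev/null
python3 -m pendant '[[[0,0,0],[0,0,0]],[[0,0,0],[0,0,0]],[[0,0,0],[0,0,0]]]' >/dev/null
python3 -c "
from go import *
go([.4545,-.333,.087],-90)
c=cap('side','s1.png');f=cv2.cvtColor(c['frame'],4)
cv2.imwrite('pics/s1z.png',cv2.resize(f[215:335,215:335],None,fx=4,fy=4,interpolation=2))"
```

```text
from [ 0.4558 -0.3291  0.181 ] shift mm [ 3.9  1.4 94. ] turn [-0.001 -0.     0.005] F [-0.4  0.1  0.6] w 1.003 t 2.6
```

View pics/s1z.png

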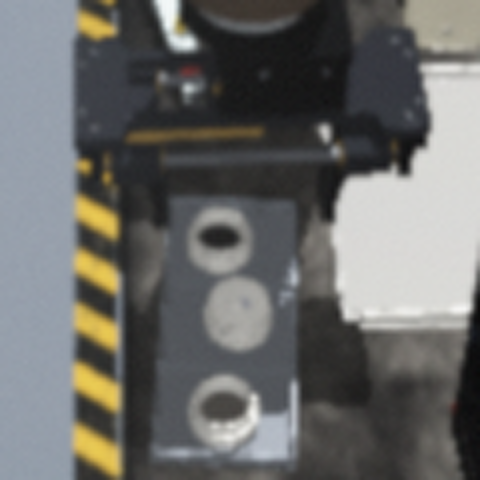

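The open fingers hang above the tray, on either side of the capped cup in x, with lid at crop (238,313). Descending.

```bash
python3 -m pendant '[[[2,1,30],[0,0,0]],[[4,1,55],[0,0,0]],[[4,1,75],[0,0,0]],[[4,1,88],[0,0,0]],[[4,1,94],[0,0,0]],[[4,1,94],[0,0,0]],[[4,1,94],[0,0,0]]]'
python3 -c "
from go import *
go([.4545,-.333,.087],-90)"
```

```text
time_s: 3.35
tcp_pos: [0.4553, -0.3342, 0.0872]
ee_rot: [[0.004, -1.0, 0.002], [-1.0, -0.004, -0.001], [0.001, -0.002, -1.0]]
wrist_force: [-0.4, 0.9, 0.1]
gripper_width: 1.0
gripper_force: 0.0
from [ 0.4553 -0.3342  0.0872] shift mm [-1.2  0.8  0.2] turn [-0.002 -0.001  0.004] F [-0.4  0.9  0.1] w 1.0 t 3.35
```

```bash
python3 -m pendant '[[[0,0,0],[0,0,0]],[[0,0,0],[0,0,0]],[[0,0,0],[0,0,0]],[[0,0,0],[0,0,0]],[[0,0,0],[0,0,0]],[[0,0,0],[0,0,0]],[[0,0,0],[0,0,0]],[[0,0,0],[0,0,0]]]' 0.3
python3 -m pendant '[[[0,0,-10],[0,0,0]],[[0,0,-35],[0,0,0]],[[0,0,-70],[0,0,0]],[[0,0,-110],[0,0,0]],[[0,0,-110],[0,0,0]],[[0,0,-110],[0,0,0]],[[0,0,-110],[0,0,0]]]'
python3 -c "
from go import *
c=cap('side','s2.png');f=cv2.cvtColor(c['frame'],4)
cv2.imwrite('pics/s2z.png',cv2.resize(f[195:335,205:345],None,fx=4,fy=4,interpolation=2))
go([.4455,-.003,.2],-90)"
```

```text
time_s: 4.15
tcp_pos: [0.4546, -0.3341, 0.0862]
ee_rot: [[0.003, -1.0, -0.0], [-1.0, -0.003, 0.0], [-0.0, 0.0, -1.0]]
wrist_force: [-0.6, -0.3, 0.9]
gripper_width: 0.394
gripper_force: 30.0
time_s: 4.85
tcp_pos: [0.4539, -0.3337, 0.1956]
ee_rot: [[0.003, -1.0, -0.002], [-1.0, -0.003, 0.001], [-0.001, 0.002, -1.0]]
wrist_force: [-0.6, 0.6, -0.6]
gripper_width: 0.397
gripper_force: 30.0
from [ 0.4539 -0.3338  0.1951] shift mm [-330.8    7.5   -4.5] turn [0.002 0.001 0.003] F [-0.   0.1 -0.6] w 0.395 t 4.9
```

View pics/s2z.png

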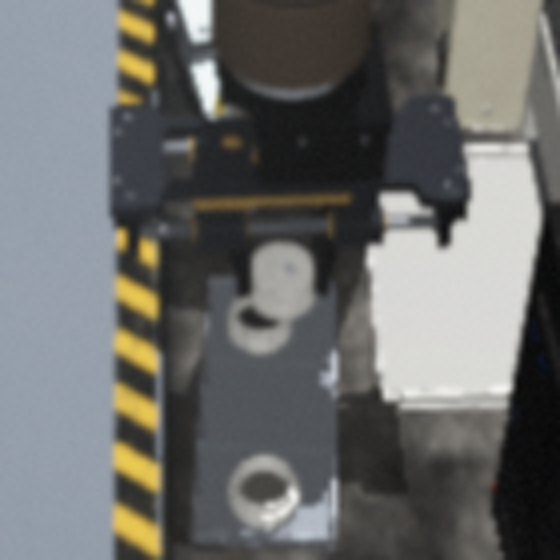

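The cup is held with its lid at crop (283,272), the compartment is empty, and the open cups haven't moved. Next is the clearance to the cream box behind the stand.

```bash
python3 -c "
from go import *
t=cap('top'); s=cap('side')
print(plane(t,[(234,137),(292,139),(290,121),(236,117)],0.0),plane(t,[(236,117),(290,121)],.1))
print(plane(s,[(317,178+50),(320,225)],0))"
```

```text
[[ 0.59643806  0.04015706  0.        ]
 [ 0.58813747 -0.1320233   0.        ]
 [ 0.64269487 -0.12741241  0.        ]
 [ 0.65682546  0.03339191  0.        ]] [[ 0.62860836  0.03135453  0.1       ]
 [ 0.61568222 -0.11574334  0.1       ]]
[[ 5.91200010e-01 -1.03400155e-01  1.11022302e-16]
 [ 6.01431447e-01 -9.19617400e-02 -1.11022302e-16]]
```

```bash
python3 -m pendant '[[[-330,8,0],[0,0,0]],[[-330,8,0],[0,0,0]],[[-330,8,0],[0,0,0]],[[-330,8,0],[0,0,0]],[[-330,8,0],[0,0,0]],[[-330,8,0],[0,0,0]],[[-330,8,0],[0,0,0]],[[-330,8,0],[0,0,0]],[[-330,8,0],[0,0,0]],[[-330,8,0],[0,0,0]]]' | head -2;  python3 -c "
from go import *
go([.4455,-.004,.15],-90)
c=cap('side','s3.png');f=cv2.cvtColor(c['frame'],4)
d=cap('top','t3.png')
cv2.imwrite('pics/s3z.png',cv2.resize(f[125:245,215:345],None,fx=4,fy=4,interpolation=2))"
```

```text
time_s: 6.0
tcp_pos: [0.4454, -0.0048, 0.1958]
from [ 0.4454 -0.0048  0.1958] shift mm [-0.8 -0.1 45.8] turn [ 0.001 -0.     0.002] F [ 0.1  0.4 -0.9] w 0.398 t 6.0
```

View pics/s3z.png

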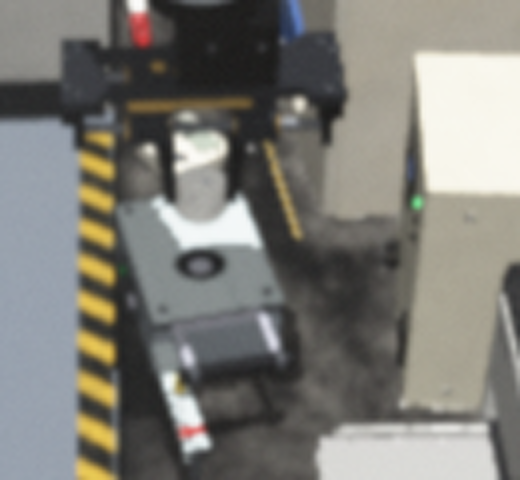

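The cup hangs over the stand, well clear of the cream box, whose front is at x≈0.59. The seat at crop (201,264) lines up with the cup in x. Lowering in small steps.

```bash
python3 -m pendant '[[[0,0,15],[0,0,0]],[[0,0,30],[0,0,0]],[[0,0,40],[0,0,0]],[[-1,0,44],[0,0,0]],[[-1,0,46],[0,0,0]],[[-1,0,46],[0,0,0]]]'|egrep 'pos|wrist'; python3 -c "
from go import *
go([.4455,-.004,.1417],-90)
c=cap('side','s4.png');f=cv2.cvtColor(c['frame'],4)
cv2.imwrite('pics/s4z.png',cv2.resize(f[155:215,235:305],None,fx=8,fy=8,interpolation=2))"
python3 -m pendant '[[[0,0,2],[0,0,0]],[[0,0,4],[0,0,0]],[[0,0,4],[0,0,0]],[[0,0,4],[0,0,0]]]'|egrep 'pos|wrist'
python3 -m pendant '[[[0,0,1],[0,0,0]],[[0,0,2],[0,0,0]],[[0,0,2],[0,0,0]],[[0,0,2],[0,0,0]]]'|egrep 'pos|wrist'
```

```text
tcp_pos: [0.4459, -0.0033, 0.1504]
wrist_force: [0.0, 0.5, -0.1]
from [ 0.4459 -0.0033  0.1504] shift mm [0.7 0.4 8.7] turn [-0.    -0.     0.003] F [ 0.   0.5 -0.1] w 0.395 t 6.7
tcp_pos: [0.4457, -0.0031, 0.1463]
wrist_force: [0.8, 0.4, 0.1]
tcp_pos: [0.4456, -0.0032, 0.1442]
wrist_force: [0.2, 0.5, 0.3]
```

View pics/s4z.png

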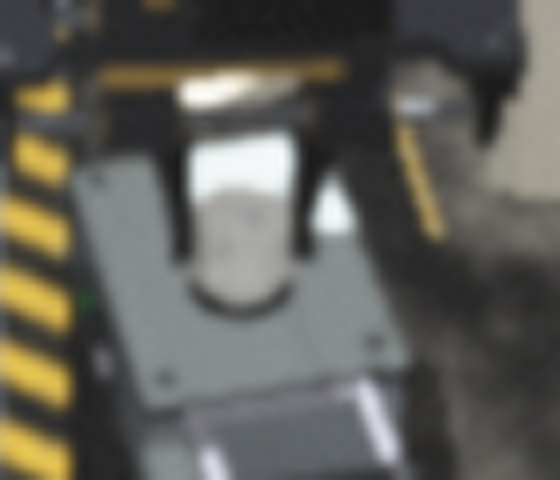

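The dark seat crescent is symmetric about the cup, at crop (190–290, 300), so x is aligned. There's still no contact force, so I'll keep lowering.

```bash
for i in 1 2 3; do python3 -m pendant '[[[0,0,1],[0,0,0]],[[0,0,1],[0,0,0]],[[0,0,1],[0,0,0]]]'|egrep 'pos|wrist'; done
```

```text
tcp_pos: [0.4456, -0.0032, 0.1432]
wrist_force: [0.9, -0.0, 0.4]
tcp_pos: [0.4456, -0.0032, 0.1422]
wrist_force: [-0.2, -0.2, -0.1]
tcp_pos: [0.4458, -0.0032, 0.1416]
wrist_force: [-1.9, 0.1, 4.1]
```

Contact came at exactly the predicted home height of 0.1417. Releasing and backing off.

```bash
python3 -m pendant '[[[0,0,0],[0,0,0]],[[0,0,0],[0,0,0]],[[0,0,0],[0,0,0]],[[0,0,0],[0,0,0]],[[0,0,0],[0,0,0]],[[0,0,0],[0,0,0]]]' 0.8|egrep 'pos|wrist|width'
python3 -m pendant '[[[0,0,-20],[0,0,0]],[[0,0,-50],[0,0,0]],[[0,0,-85],[0,0,0]],[[0,0,-110],[0,0,0]],[[0,0,-110],[0,0,0]],[[0,0,-110],[0,0,0]]]' 1|egrep 'pos|wrist'
python3 - <<'E'
from go import *
go([.465,-.1065,.2],-169); go([.465,-.1065,.2],11); print(r.sense()["joints"])
E
```

```text
tcp_pos: [0.4456, -0.0032, 0.1412]
wrist_force: [-0.4, 0.7, 0.5]
gripper_width: 0.78
tcp_pos: [0.4454, -0.0031, 0.2514]
wrist_force: [-0.5, -0.9, -0.6]
from [ 0.4454 -0.0031  0.2514] shift mm [103.5 -19.2  51.3] turn [-0.000e+00  1.000e-03  1.381e+00] F [-0.5 -0.9 -0.6] w 1.0 t 9.65
from [ 0.4454 -0.0031  0.2514] shift mm [103.5 -19.2  51.3] turn [-1.00e-03 -0.00e+00 -1.76e+00] F [-0.5 -0.9 -0.6] w 1.0 t 9.65
[ 2.06043131e+01  6.54955819e+00 -2.70745811e+01 -3.03715572e-02
 -5.63195730e+01 -2.04335752e+01]
```

```bash
python3 -m pendant '[[[104,-19,0],[0,0,1.38]],[[104,-19,0],[0,0,1.38]],[[104,-19,0],[0,0,1.38]],[[104,-19,0],[0,0,1.38]],[[104,-19,0],[0,0,1.38]],[[104,-19,0],[0,0,1.38]],[[104,-19,0],[0,0,1.38]],[[104,-19,0],[0,0,1.38]],[[104,-19,0],[0,0,1.38]],[[104,-19,0],[0,0,1.38]]]'|egrep 'pos|wrist'
python3 - <<'E'
from go import *
go([.465,-.1065,.103],-169); 
c=cap('side','s5.png');f=cv2.cvtColor(c['frame'],4)
cv2.imwrite('pics/s5z.png',cv2.resize(f[145:265,215:345],None,fx=4.5,fy=4.5,interpolation=2))
E
```

```text
tcp_pos: [0.4641, -0.1071, 0.2495]
wrist_force: [-0.9, -0.4, 0.5]
from [ 0.4641 -0.1071  0.2495] shift mm [ -1.5   0.3 146.5] turn [ 0.001 -0.004 -0.002] F [-0.9 -0.4  0.5] w 1.0 t 10.65
```

View pics/s5z.png

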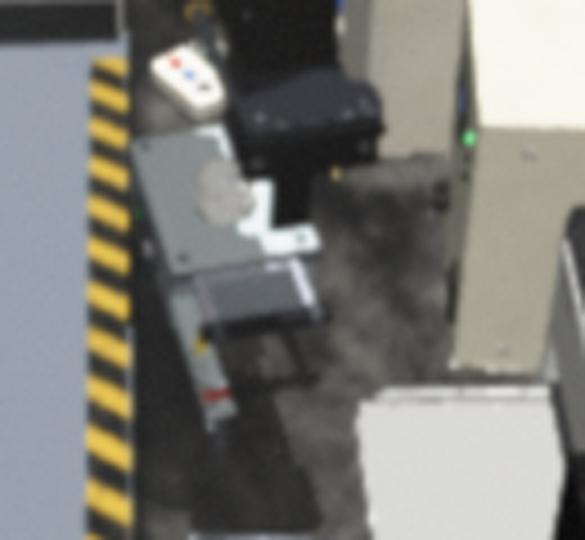

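The cup stands in the seat, lid at crop (223,192), and the shutter is still shut. The finger needs to fit the 43 mm gap, so I'll narrow the opening to about 0.45 before descending.

```bash
python3 -c "
from go import *
c=cap('side');print(plane(c,[(215+223/4.5,145+192/4.5)],.085))"
python3 -m pendant '[[[-1,0,20],[0,0,0]],[[-1,0,40],[0,0,0]],[[-1,0,60],[0,0,0]],[[-1,0,70],[0,0,0]],[[-1,0,70],[0,0,0]],[[-1,0,70],[0,0,0]],[[-1,0,70],[0,0,0]]]' 0.45|egrep 'pos|wrist|width'
python3 -m pendant '[[[0,0,15],[0,0,0]],[[0,0,30],[0,0,0]],[[0,0,45],[0,0,0]],[[0,0,60],[0,0,0]],[[0,0,70],[0,0,0]],[[0,0,76],[0,0,0]],[[0,0,76],[0,0,0]]]'|egrep 'pos|wrist|width'
python3 -c "
from go import *
go([.465,-.1065,.103],-169)"
```

```text
[[ 0.44405317 -0.01865689  0.085     ]]
tcp_pos: [0.4665, -0.1069, 0.1821]
wrist_force: [-1.0, 0.7, -0.7]
gripper_width: 0.483
tcp_pos: [0.4659, -0.107, 0.105]
wrist_force: [-0.3, -0.2, 0.1]
gripper_width: 0.454
from [ 0.4659 -0.107   0.105 ] shift mm [0.8 0.6 2. ] turn [ 0.    -0.001  0.002] F [-0.3 -0.2  0.1] w 0.454 t 12.15
```

Run:
```python
from go import *
a=np.linspace(0,2*np.pi,60); z=8
out=[]
for n,(x0,y0,x1,y1) in (("side",(235,160,300,235)),):
    c=cap(n); f=cv2.cvtColor(c["frame"],4); im=cv2.resize(f[y0:y1,x0:x1],None,fx=z,fy=z,interpolation=2)
    for rad,h,col in((.018,.085,(0,0,255)),(.0205,.071,(255,0,0)),(.0205,.062,(0,255,0))):
        P=proj(c,np.c_[.4455+rad*np.cos(a),-.003+rad*np.sin(a),0*a+h])
        cv2.polylines(im,[((P-[x0,y0]+.5)*z).astype(int)],True,col,1)
cv2.imwrite("pics/s6z.png",im)
```

```text
(no output)
```

View pics/s6z.png

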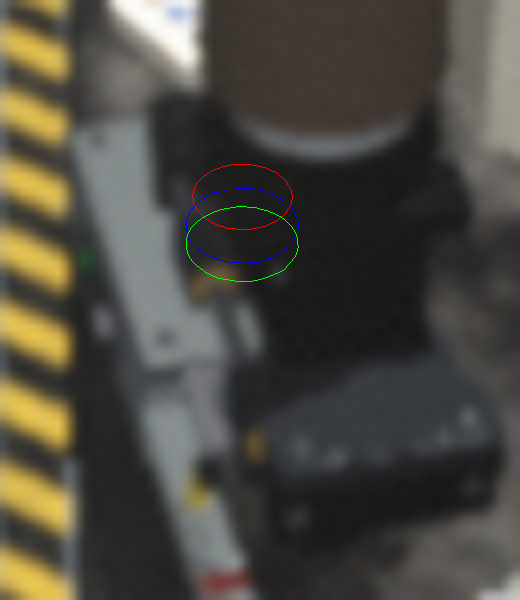

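The gripper hides the cup in this view. In the previous picture, though, the cup blob covered rows 180–196 and columns 259–271, which matches the projection for a seated cup (181–195, 258–272). The yellow pointer at crop (197,490) is shut, well short of the red band at (225,580). Closing on the bar.

```bash
python3 -m pendant '[[[0,0,2],[0,0,0]],[[0,0,2],[0,0,0]],[[0,0,2],[0,0,0]],[[0,0,2],[0,0,0]],[[0,0,2],[0,0,0]],[[0,0,2],[0,0,0]]]' 0|egrep 'pos|wrist|grip'
python3 -c "
from go import *
p=r.sense()['tcp_pos'];a=np.radians(11)
go(p+.038*np.array([np.sin(a),-np.cos(a),0]),-169)"
```

```text
tcp_pos: [0.466, -0.1066, 0.1035]
wrist_force: [-0.0, 4.0, 3.3]
gripper_width: 0.138
gripper_force: 30.0
from [ 0.466  -0.1066  0.1035] shift mm [  0.1 -38.   -0. ] turn [0.    0.    0.002] F [-0.   4.   3.3] w 0.138 t 12.8
```

The bar is gripped at a width of about 12 mm. Pulling along tool -y.

```bash
python3 -m pendant '[[[0,-4,0],[0,0,0]],[[0,-8,0],[0,0,0]],[[0,-12,0],[0,0,0]],[[0,-17,0],[0,0,0]],[[0,-22,0],[0,0,0]],[[0,-27,0],[0,0,0]],[[0,-31,0],[0,0,0]],[[0,-34,0],[0,0,0]],[[0,-36,0],[0,0,0]],[[0,-37,0],[0,0,0]]]'|egrep 'pos|wrist|grip'
python3 -m pendant '[[[0,-1,0],[0,0,0]],[[0,-1,0],[0,0,0]],[[0,-1,0],[0,0,0]]]'|egrep 'pos|wrist|grip'
python3 - <<'E'
from go import *
c=cap('side','s7.png');f=cv2.cvtColor(c['frame'],4)
a=cv2.resize(f[160:250,235:305],None,fx=6.5,fy=6.5,interpolation=2)
g=cap('top','t7.png');f=cv2.cvtColor(g['frame'],4)
b=cv2.resize(f[165:205,270:320],None,fx=6.5,fy=6.5,interpolation=2)
im=np.zeros((585,790,3),np.uint8);im[:585,:455]=a;im[:260,460:785]=b;cv2.imwrite('pics/s7z.png',im)
E
```

```text
tcp_pos: [0.4733, -0.1424, 0.1035]
wrist_force: [-0.4, 9.2, 4.3]
gripper_width: 0.136
gripper_force: 30.0
tcp_pos: [0.4734, -0.1433, 0.1035]
wrist_force: [-0.7, 7.6, 3.1]
gripper_width: 0.139
gripper_force: 30.0
```

View pics/s7z.png

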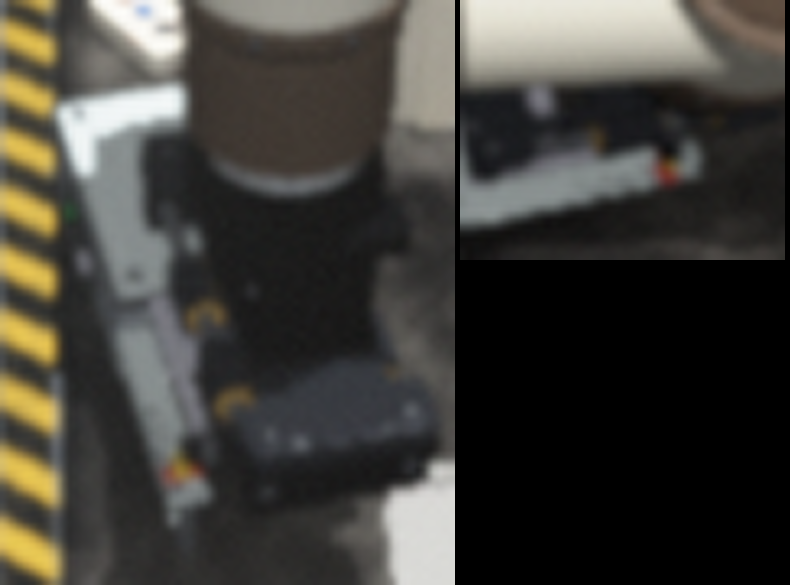

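The yellow pointer sits inside the red band in both views (side crop (182,470), top crop (667,160)). TCP travel was 37.4 mm with about 8 N of spring force, as expected at 38 mm. Handing in.

```bash
python3 -c "
from go import *
s=r.sense();print(s['tcp_pos'],s['wrist_force'],s['time_s']);print(r.finish_job())"
```

```text
[ 0.4733922  -0.14333168  0.10348275] [-0.55611879  7.43805477  3.16732444] 14.2
the job is handed in; nothing more can be done
None
```

The job is handed in at 14.2 s: the capped cup was set in the seat and let go with the shutter shut, and the gripper is holding the shutter with the pointer in the red band; the hand-in gave no verdict.

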